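# Set the throwing gauge's sprung pointer to the bottle's neck and hold it out

### The job

On the throwing gauge, swing the pointer arm round until it points straight at the middle of the dark clay bottle on the banding wheel, then pull the sprung pointer out by its black knob until the red ring on the rod has just come clear of the tube's mouth. Finish while still holding the knob there, with the arm still aimed, so that I can turn the wheel and check the neck against the needle. Do not touch the bottle, and leave everything else where it is.

Things in the scene. Friction and masses are not known exactly. Their poses are not given: they have to be found in the camera images.
- gauge: throwing gauge, fixed to the table: green cast foot 130 x 110 x 16 mm, upright steel post 16 mm thick, 256 mm tall with a black cap 23 mm wide. Origin under the post's axis on the table, z up. Joint value 0 of the pointer arm points along this body's -y
- hinge_axis (a point): point on the post's axis (the arm's vertical hinge) at the height of the pointer, 205 mm above the table
- pointer_arm (a joint): swing of the level pointer arm about the post, rad, -0.6 to 1.4: 0 = along the gauge's -y, growing towards the gauge's -x (clockwise from above). Stiff friction hinge (0.25 N m, about 1.3 N at the knob): stays where it is left
- tube_mouth (a point): centre of the mouth of the arm's brass outer tube (16 mm thick, steel collar 22 mm wide at the mouth), 165 mm from the hinge axis. Its x axis runs out along the tube, away from the post, z up; the arm points at whatever lies at y = 0 in this frame
- pointer_rod (a joint): how far the 10 mm rod has been pulled out of the tube, m: 0 = home (at rest), 0.085 = end stop. The inner spring pulls it home with about 4 N at 0 and 8 N at the mark; it does not stay out by itself and does not turn. The mark is a 7 mm wide red ring on the rod, hidden inside the tube at home; at 0.060 its rear edge stands level with the tube's mouth
- pull_knob: black spool-shaped knob on the rod's outer end, axis along the tube: waist 24 mm thick and 29 mm long between two flanges 29 mm wide (36 mm over all). Origin at its centre, 205 mm above the table, 192 mm from the hinge axis when home; x out along the tube. A steel needle goes on from its outer face
- needle_tip (a point): point of the needle, 55 mm beyond the knob's centre; aimed and at the mark it stands about 10 to 18 mm short of the bottle's neck
- bottle: dark grey clay bottle standing loose on the banding wheel, 160 mm tall, belly 108 mm wide, neck 32 mm wide where the needle points, rim 42 mm wide at 225 mm above the table. Origin at the centre of its underside, 65 mm above the table, z up along its axis; 0.65 kg, 333 to 341 mm from the hinge axis
- wheel: banding wheel (potter's hand turntable): fixed dark foot, aluminium head 180 mm across that turns freely, its top 65 mm above the table. Origin under its axis on the table
- glaze_jar: bystander under the arm: small orange jar with a white cap, 42 mm wide, 58 mm tall; origin at the centre of its underside
- loop_tool: bystander: wooden loop tool lying flat near the gauge, about 167 mm long, 13 mm high; origin under its middle, x towards the wire loop
- bowl: bystander: turquoise bowl 124 mm wide, 62 mm tall; origin at the centre of its underside
- brush_jar: bystander: white jar of brushes, 72 mm wide, jar 100 mm tall, brushes up to 230 mm; origin at the centre of its underside
- paddle: bystander: wooden clay paddle lying on the plywood board, about 300 x 62 x 14 mm; origin under its middle, x towards the blade
- modelling_stick: bystander: dark wooden modelling stick lying flat, about 225 x 16 x 10 mm; origin under its middle, x towards the thin end
- phone: bystander: phone lying on the plywood board with a picture of a bottle, 155 x 75 x 10 mm; origin at the centre of its underside
There are look-alikes about, which are no part of the job. What is shaped like the bottle but purple is not meant.

How it is judged:
On the way, in this order (a step that is already met when the one before it is completed fails the run):
1. the arm points straight at the bottle's axis (within 8 mm), the rod still home (out by less than 15 mm) (y of bottle in the frame of tube_mouth between -0.008 and 0.008 m and value of joint pointer_rod below 0.015 m), for 0.2 s.
2. the rod is out to its red ring (60 mm, give or take 5), the arm still aimed and the knob in the fingers (value of joint pointer_rod between 0.055 and 0.065 m and y of bottle in the frame of tube_mouth between -0.008 and 0.008 m and contact force between the fingers and pull_knob above 2 N), for 0.5 s.
At the end, for the whole second after the job is handed in: The fingers hold the black knob (more than 2 N on it) with the rod still, pulled out 60 mm give or take 5 mm, the arm pointing at the bottle's axis within 8 mm, and the bottle upright where it stood (within 6 mm) (all of step 2 and velocity of joint pointer_rod between -0.01 and 0.01 m/s and distance of bottle from where it was at the start of the episode below 0.006 m and angle between bottle's own z axis and vertical below 0.06 rad); the arm keeps its last pose, push and grip.
It fails at once if the bottle is touched by the needle, the gripper or the arm (contact force between bottle and pull_knob above 0.3 N or contact force between bottle and the fingers above 0.3 N or contact force between bottle and the arm above 0.3 N).
It fails at once if the bottle is shifted or tipped (distance of bottle from where it was at the start of the episode above 0.006 m or angle between bottle's own z axis and vertical above 0.06 rad).
It fails at once if a bystander is pushed out of its place (more than 15 mm) (distance of any of glaze_jar, loop_tool, bowl, brush_jar, paddle, modelling_stick, phone from where it was at the start of the episode above 0.015 m).
It also fails if it takes over 35 s, if anything falls off the work surface, if the arm or the gripper's body presses on something with over 40 N, if the wrist force passes 120 N, or if a joint passes its speed limit or range.

### The arm

A 6-joint arm with a two-finger parallel gripper is mounted at the origin on the work surface. World frame = base frame: x ahead of the robot, y to its left, z up, the work surface at z = 0. Lengths are in m, angles in rad, forces in N, time in s.
With the tool pointing down it reaches from about 0.275 to 0.725 m from the base axis. Payload 15.9 kg.
Tool frame: the origin (TCP) lies on the centre line of the jaws, within the pads' length; the fingertips stand 14 mm ahead of it and the grasp point (between the pads) lies 5 mm behind it; z points along the fingers, y is the line along which they close (so a half turn about z gives the same grasp; the last joint's range is limited). The gripper opens to 85 mm and grips with 20 to 120 N. Pads are 22 mm wide; open, the fingers measure 114 mm over their backs; the gripper's body (76 mm by 85 mm) begins 54 mm behind the grasp point. The pads swing forward as they close: fully open they stand 13 mm farther back than shut.
Start: joints at [1.134, 0.213, -0.034, 1.323, 0, 1.571], TCP at [0.212, 0.453, 0.245] pointing down, gripper open.
Joint ranges: [-2.98, 2.98], [-0.74, 1.72], [-1.14, 1.35], [-2.1, 2.04], [-1.57, 1.44], [-3.14, 3.14]. Speed limits (rad/s): [1.89, 1.89, 2.39, 2.57, 3.14, 3.14].

### API

Orientations are given as a rotation vector (axis times angle).
In Python, from workcell import arm gives the robot as it stands.
- The arm moves only by the tool step_arm, never from a script. Its argument "plan" is text: rows parted by semicolons, each of 6 numbers parted by spaces: the shift along the tool's x, y, z in mm, then the turn, a rotation vector about the tool's x, y, z in rad. In form: x y z rx ry rz; .... A call has 1 to 12 rows; each row shifts and turns the commanded pose from where the row before left it, along the tool's axes as they then stand; what a row does not reach is not made up. A row lasts 1/12 s, in which the tool goes at most 41.7 mm and 7.16 degrees, less where a joint would pass 70% of its speed; a pose out of reach is approached as far as the arm can. A call with a gripper value outside its range is refused whole. "hand" is the opening, from -1 (shut) to 1 (fully open), set as the call begins (left out, the last holds). The fingers move at their own pace and stop on an object; "force" is the grip in N (left out, the last holds). Time passes only in rows, so rows that do not move let the fingers close. It gives the time, the measured TCP pose, the force, the opening and the grip force at its end, in the units of the state.
- arm.sense(): the state, without advancing time (a new reading comes with each control period).
- arm.camera(name): name is "scene" or "top"; returns a dict with "frame" (384x512x3 uint8, red, green, blue), "z_map" (384x512 float32, m along the optical axis (not along the pixel's ray), 0 where there is no reading), "vertical_fov" (degrees; the focal length in pixels is half the picture's height over the tangent of half this angle, whatever the lens; pixels are square), "cx", "cy" (the principal point, pixels), "eye" and "orientation" of the camera in the world. Camera axes: x right, y up, looking along -z (the intrinsics and any distortion apply to the point x, -y, -z); pixel columns grow to the right and rows downward; lengths in m; the calibration is good to about 2 mm. A picture is of the moment at which its call begins.
- arm.sign_off(): hands the job in; it is judged then, once.
The state is a dict: "time": time; "joints": joint angles; "joint_vel": joint speeds; "joint_torque": joint torques, N m; "position": TCP position; "tcp_rot": TCP orientation; "ft_force": force on the tool from outside, world axes, zero at the start; "ft_torque": the same for the moment, N m; "grip_width": opening from 0.0 (shut) to 1.0 (fully open); "finger_force": force on a finger pad.
Only numpy, scipy, OpenCV 4.12 (cv2) and the standard library are available. Lean on these libraries where they do the work, as an engineer would, in place of code of your own. Each camera call takes 0.05 s, during which the arm holds its last target. There are 200 camera calls.

## Working session

There is one attempt and no reset: what is moved stays moved. The work goes in short steps, Python scripts to look and compute and a tool call to move; the robot and the scene stay as the last step left them, time stands still between calls to the robot, and variables do not carry over. Pictures are saved under pics/ and viewed, at most 10 in all, crops included, and the job is handed in when it is done.

Besides the shell and the picture viewer there is one more tool, called in YAML: its name, and indented under it one key for each argument. step_arm: Moves the arm, as the interface text tells. Its arguments: {"type":"object","properties":{"plan":{"type":"string"},"hand":{"type":"number"},"force":{"type":"number"}},"required":["plan"]}

```bash
mkdir -p pics
cat > h.py <<'E'
import numpy as np, cv2
from workcell import arm
from scipy.spatial.transform import Rotation as R
def shot(n):
    c=arm.camera(n); f=c["frame"]; z=c["z_map"]
    o=np.array(c["orientation"],float)
    Rm=o if o.shape==(3,3) else (R.from_rotvec(o).as_matrix() if o.size==3 else R.from_quat(o).as_matrix())
    F=192/np.tan(np.radians(c["vertical_fov"])/2)
    v,u=np.mgrid[:384,:512]
    P=np.stack([(u-c["cx"])/F*z,-(v-c["cy"])/F*z,-z],-1)@Rm.T+np.array(c["eye"])
    P[z==0]=np.nan
    return f,P,c
def save(n,f,s=1): cv2.imwrite("pics/"+n,cv2.resize(f[...,::-1],None,fx=s,fy=s))
E
python3 - <<'E'
from h import *
for n in("scene","top"):
    f,P,c=shot(n); save(n+"0.png",f,1.5); np.savez(n+"0.npz",f=f,P=P)
    print({k:c[k] for k in c if k not in("frame","z_map")})
print(arm.sense())
E
```

```text
{'vertical_fov': 45.18532406897435, 'cx': 253.9431823523159, 'cy': 189.63623011190154, 'eye': array([1.34872796, 0.53641225, 0.8700164 ]), 'orientation': array([0.51893249, 1.01763694, 1.97642168])}
{'vertical_fov': 47.61732660763502, 'cx': 251.1136994395493, 'cy': 187.2673373833989, 'eye': array([ 0.40007302, -0.06568265,  1.28765147]), 'orientation': array([ 0.11418321, -0.10648767, -1.57548717])}
{'time': 0.1, 'joints': array([ 1.13399217e+00,  2.13299026e-01, -3.49539123e-02,  1.32346496e+00,
        1.65996837e-06,  1.57079989e+00]), 'joint_vel': array([-5.99294899e-05, -2.08717282e-03,  8.33309375e-04,  1.57523546e-03,
        1.00311807e-03,  2.38024276e-04]), 'joint_torque': array([ 8.94249479e-04, -6.87248611e+01,  4.87804806e+01,  1.22413225e-02,
        1.29815448e-04, -3.52624068e-05]), 'position': array([0.2114122 , 0.45281817, 0.24488643]), 'tcp_rot': array([-6.80650461e-01, -3.06676582e+00,  1.41256075e-03]), 'ft_force': array([-0.64118651,  0.0081259 , -0.01173089]), 'ft_torque': array([ 0.02785172,  0.02190527, -0.00774167]), 'finger_force': 0.0, 'grip_width': 1.0010880637046926}
```

View pics/scene0.png

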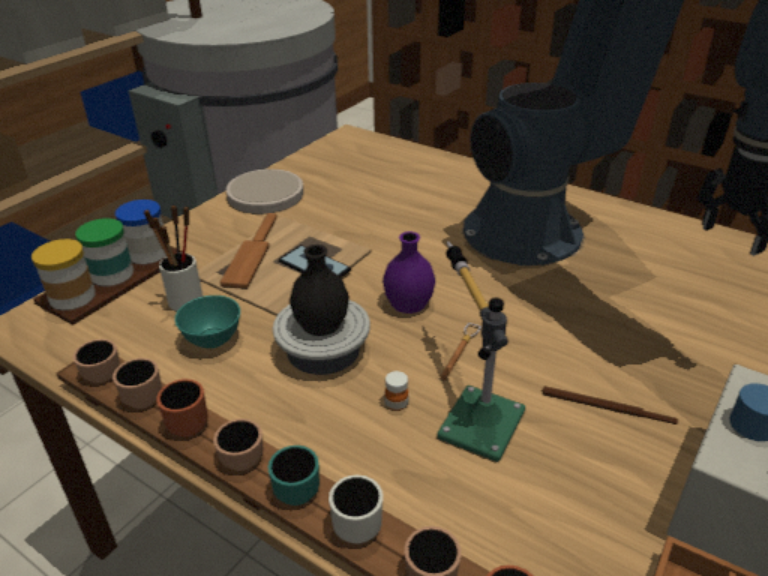

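View pics/top0.png

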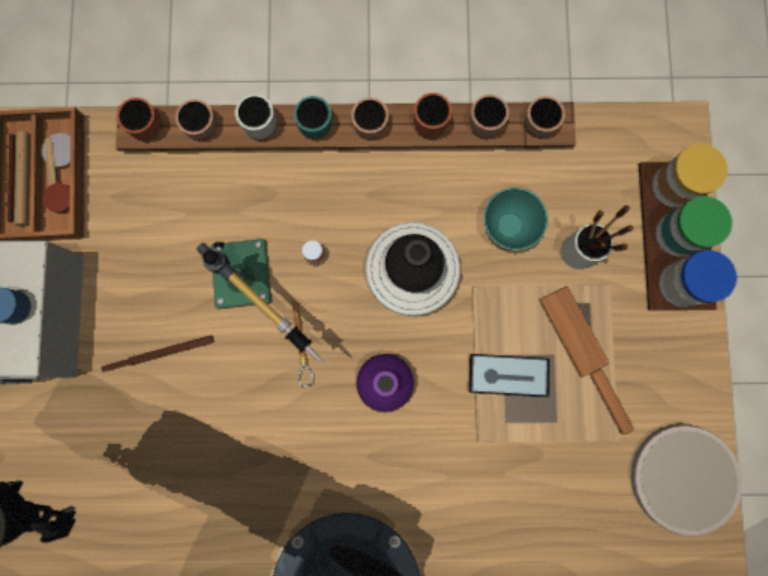

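The pictures show, in displayed pixels:
- **Top view:** post cap at about (213,258), knob at (299,338) and the dark bottle's rim at (418,252). The orange jar is at (312,251) and the purple look-alike at (385,383).
- **Scene view:** cap at (495,305), knob at (456,257) and bottle neck at (316,260).

Next I'll work out their positions.

```bash
cat > m.py <<'E'
from h import *
from scipy.optimize import least_squares
def circ(p,r=None):
    g=least_squares(lambda q:np.hypot(p[:,0]-q[0],p[:,1]-q[1])-(q[2] if r is None else r),[*np.median(p,0)[:2],.02],loss='soft_l1',f_scale=.002)
    return g.x.round(4),len(p)
def reg(P,c,r,z0,z1):
    p=P.reshape(-1,3); return p[(np.hypot(p[:,0]-c[0],p[:,1]-c[1])<r)&(p[:,2]>z0)&(p[:,2]<z1)]
E
python3 - <<'E'
from m import *
D={n:np.load(n+"0.npz") for n in("scene","top")}
for n,pts in (("top",dict(cap=(213,258),knob=(299,338),rim=(418,252),purple=(385,383),jar=(312,251),tube=(255,300))),("scene",dict(cap=(495,305),knob=(456,257),neck=(316,262),tube=(475,288)))):
    P=D[n]["P"]
    for k,(u,v) in pts.items():
        u=int(u/1.5);v=int(v/1.5); print(n,k,np.nanmedian(P[v-1:v+2,u-1:u+2].reshape(-1,3),0).round(4))
b=None
P=D["top"]["P"]; b=np.nanmedian(P[160:176,270:287].reshape(-1,3),0)
S=D["scene"]["P"]
for n in D:
    P=D[n]["P"]
    for z0,z1 in ((.07,.1),(.1,.14),(.14,.17),(.19,.215),(.215,.23)):
        q=reg(P,b,.07,z0,z1)
        if len(q)>8: print(n,"bottle",z0,z1,circ(q),q[:,2].max())
    cap=P[172,142] if n=="top" else P[203,330]
    q=reg(P,cap,.03,.225,.27); print(n,"cap",q.mean(0),q[:,2].max(),circ(q,.0115))
    q=reg(P,cap,.03,.03,.17); print(n,"post",circ(q,.008)) if len(q)>8 else 0
    q=reg(P,cap,.30,.185,.225); q=q[(q[:,0]<cap[0]-.03)&(q[:,1]>b[1]+.08)]
    m=np.median(q,0); d=np.linalg.svd(q[:,:2]-q[:,:2].mean(0))[2][0]; d*=-np.sign(d[0])
    t=(q[:,:2]-cap[:2])@d; print(n,"arm",len(q),d,"mean",q.mean(0),"t",t.min(),t.max(),"ang",np.arctan2(d[1],d[0]))
E
```

```text
top cap [0.5852 0.2015 0.255 ]
top knob [0.4588 0.0676 0.2172]
top rim [ 0.5977 -0.128   0.2267]
top purple [ 0.3842 -0.072   0.1613]
top jar [0.6337 0.0631 0.0588]
top tube [0.5216 0.1409 0.2129]
scene cap [0.5974 0.2122 0.2514]
scene knob [0.472  0.0767 0.2158]
scene neck [ 0.6099 -0.1195  0.211 ]
scene tube [0.5281 0.1425 0.2118]
scene bottle 0.07 0.1 (array([ 0.5945, -0.1335,  0.0515]), 163) 0.09988711514673565
scene bottle 0.1 0.14 (array([ 0.5986, -0.1298,  0.0513]), 484) 0.13995479094125773
scene bottle 0.14 0.17 (array([ 0.6004, -0.128 ,  0.0395]), 499) 0.16998952537915568
scene bottle 0.19 0.215 (array([ 0.5987, -0.1301,  0.0161]), 102) 0.21479578616089667
scene bottle 0.215 0.23 (array([ 0.5993, -0.1288,  0.0157]), 137) 0.22785659589235996
scene cap [0.5943172  0.20978537 0.24401825] 0.2546491653686024 (array([0.5868, 0.207 , 0.02  ]), 119)
scene post (array([0.6005, 0.2123, 0.02  ]), 373)
scene arm 374 [-0.68117423 -0.73212135] mean [0.49878487 0.1074832  0.20979428] t 0.04137892420818075 0.2562447074879942 ang -2.320161638172185
top bottle 0.07 0.1 (array([ 0.6014, -0.1286,  0.0652]), 35) 0.07365697282316108
top bottle 0.1 0.14 (array([ 0.5975, -0.1289,  0.0513]), 189) 0.1399352362199977
top bottle 0.14 0.17 (array([ 0.5966, -0.1287,  0.0408]), 558) 0.1699461889527667
top bottle 0.19 0.215 (array([ 0.5993, -0.1293,  0.0191]), 15) 0.1950444402183773
top bottle 0.215 0.23 (array([ 0.5975, -0.129 ,  0.0148]), 210) 0.22994201994758634
top cap [0.58671887 0.20551033 0.24552518] 0.26088145588171874 (array([0.5888, 0.2079, 0.02  ]), 109)
top post (array([0.5925, 0.1994, 0.02  ]), 82)
top arm 511 [-0.68400679 -0.72947564] mean [0.48871598 0.1028223  0.21306158] t 0.03497811432339161 0.2391036418537876 ang -2.324037620440681
```

```bash
cat > go.py <<'E'
from h import *
def delta(pos,yaw,s=None):
    "tool-frame shift (mm) and turn to pointing down with tool x at yaw (half-turn free)"
    s=s or arm.sense(); Rc=R.from_rotvec(s["tcp_rot"])
    X=Rc.as_matrix(); print("t",round(s["time"],2),"pos",s["position"].round(4),"toolx",X[:,0].round(3),"y",X[:,1].round(3),"z",X[:,2].round(3),"q",s["joints"].round(2))
    for k in (0,np.pi):
        a=yaw+k; x=np.array([np.cos(a),np.sin(a),0]); z=np.array([0,0,-1.]); M=np.stack([x,np.cross(z,x),z],1)
        w=(Rc.inv()*R.from_matrix(M)).as_rotvec()
        print("shift mm",(Rc.inv().apply(np.array(pos)-s["position"])*1000).round(1),"turn",w.round(3))
E
python3 - <<'E'
from go import *
delta([.459,.068,.32],-2.322)
E
```

```text
t 0.1 pos [0.2114 0.4528 0.2449] toolx [-0.906  0.423  0.   ] y [ 0.423  0.906 -0.001] z [-0.    -0.001 -1.   ] q [ 1.13  0.21 -0.03  1.32  0.    1.57]
shift mm [-387.1 -244.   -74.9] turn [-1.000e-03 -1.000e-03 -1.256e+00]
shift mm [-387.1 -244.   -74.9] turn [-1.000e-03  1.000e-03  1.885e+00]
```

step_arm:
  plan: "0 0 -38 0 0 0; 0 0 -37 0 0 0; -32 -20 0 0 0 0; -32 -20 0 0 0 0; -32 -20 0 0 0 0; -32 -20 0 0 0 0; -32 -20 0 0 0 0; -32 -20 0 0 0 0; 0 0 0 0 0 -0.1; 0 0 0 0 0 -0.1; 0 0 0 0 0 -0.1"
  hand: 1
  force: 60

```text
time: 1.02
position: [0.3351, 0.2623, 0.3202]
tcp_rot: [-0.21, -3.134, 0.0]
ft_force: [-0.6, 0.4, 0.6]
grip_width: 0.999
finger_force: 0.0
```

Run:
```python
from go import *
delta([.459,.068,.32],-2.322)
```

```text
t 1.02 pos [0.3351 0.2623 0.3202] toolx [-0.991  0.133  0.   ] y [ 0.133  0.991 -0.   ] z [-0. -0. -1.] q [ 0.66  0.06 -0.03  1.49  0.    0.8 ]
shift mm [-148.8 -176.     0.2] turn [-0.    -0.    -0.953]
shift mm [-148.8 -176.     0.2] turn [-0.     0.     2.188]
```

step_arm:
  plan: "-25 -29 0 0 0 0; -25 -29 0 0 0 0; -25 -30 0 0 0 0; -25 -30 0 0 0 0; -25 -29 0 0 0 0; -24 -29 0 0 0 0; 0 0 0 0 0 -0.12; 0 0 0 0 0 -0.12; 0 0 0 0 0 -0.12; 0 0 0 0 0 -0.12; 0 0 0 0 0 -0.12; 0 0 0 0 0 -0.12"

```text
time: 2.02
position: [0.4582, 0.0683, 0.32]
tcp_rot: [0.912, -3.006, -0.0]
ft_force: [0.5, -0.5, 0.2]
grip_width: 0.999
finger_force: 0.0
```

step_arm:
  plan: "0 0 0 0 0 -0.12; 0 0 0 0 0 -0.113; 0 0 0 0 0 0; 0 0 0 0 0 0"

```text
time: 2.35
position: [0.4583, 0.0684, 0.3201]
tcp_rot: [1.241, -2.886, -0.0]
ft_force: [0.1, -0.4, 0.3]
grip_width: 1.0
finger_force: 0.0
```

Run:
```python
from go import *
delta([.459,.068,.21],-2.322)
for n in ("top","scene"):
    f,P,c=shot(n); g=f[150:270,120:280] if n=="top" else f[110:260,220:400]
    save(n+"1.png",g,4 if n=="top" else 3.5)
```

```text
t 2.35 pos [0.4583 0.0684 0.3201] toolx [-0.688 -0.726  0.   ] y [-0.726  0.688  0.   ] z [-0. -0. -1.] q [ 0.15  0.14  0.06  1.5   0.   -0.66]
shift mm [ -0.3  -0.8 110.1] turn [ 0.    -0.    -0.007]
shift mm [ -0.3  -0.8 110.1] turn [-0.    -0.     3.135]
```

View pics/scene1.png

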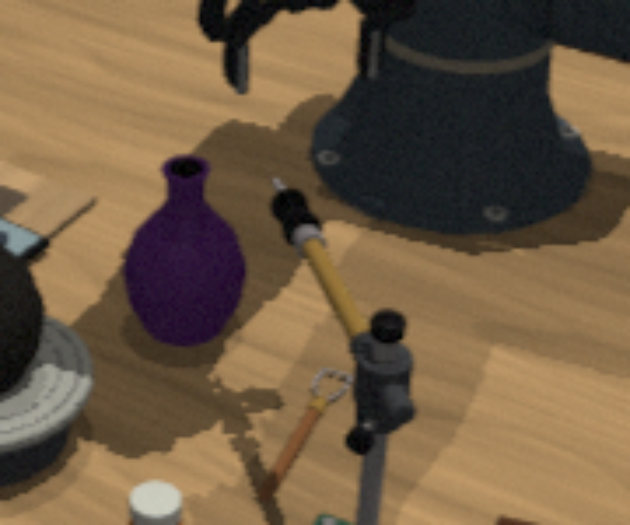

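Scene crop: the open fingers hover above the knob, which sits at crop pixel (293,215), clear of the purple bottle. Next I'll refine the knob's position along the tube.

Run:
```python
from m import *
d=np.array([-.684,-.7295]);n_=np.array([-d[1],d[0]]); H=np.array([.589,.2075])
for n in("top","scene"):
    D=np.load(n+"0.npz");P=D["P"].reshape(-1,3);f=D["f"].reshape(-1,3).astype(int)
    t=(P[:,:2]-H)@d; l=(P[:,:2]-H)@n_
    m=(P[:,2]>.18)&(P[:,2]<.225)&(abs(l)<.025)&(t>.05)&(t<.26)
    br=(f[:,0]-f[:,2]>45); dk=f.max(1)<60
    print(n,"brass t",np.percentile(t[m&br],[1,99]).round(4),"lat",np.median(l[m&br]).round(4),"dark t",np.percentile(t[m&dk&(t>.14)],[2,98]).round(4),"lat",np.median(l[m&dk&(t>.14)]).round(4),"dark z",np.percentile(P[m&dk&(t>.14),2],[50,98]).round(4))
    o=np.argsort(t[m&(t>.15)]); tt=t[m&(t>.15)][o]; b=f.max(1)[m&(t>.15)][o]
    for a in np.arange(.15,.25,.006):
        k=(tt>=a)&(tt<a+.006); print(round(a,3),k.sum(),b[k].mean().round() if k.any() else '',end=' | ')
    print()
```

```text
top brass t [0.0515 0.2092] lat -0.0015 dark t [0.1751 0.2088] lat -0.0012 dark z [0.2168 0.2214]
0.15 18 146.0 | 0.156 17 146.0 | 0.162 21 134.0 | 0.168 9 115.0 | 0.174 27 38.0 | 0.18 26 31.0 | 0.186 21 26.0 | 0.192 22 27.0 | 0.198 23 29.0 | 0.204 32 53.0 | 0.21 8 148.0 | 0.216 10 154.0 | 0.222 6 153.0 | 0.228 8 151.0 | 0.234 6 152.0 | 0.24 4 151.0 | 0.246 1 162.0 | 
scene brass t [0.0515 0.2072] lat 0.0033 dark t [0.1619 0.2083] lat 0.0038 dark z [0.2131 0.2187]
0.15 23 105.0 | 0.156 15 102.0 | 0.162 5 94.0 | 0.168 19 27.0 | 0.174 29 24.0 | 0.18 11 25.0 | 0.186 13 24.0 | 0.192 10 15.0 | 0.198 16 20.0 | 0.204 23 50.0 | 0.21 2 98.0 | 0.216 0  | 0.222 1 85.0 | 0.228 5 119.0 | 0.234 1 107.0 | 0.24 2 102.0 | 0.246 0  |
```

step_arm:
  plan: "0 0 25 0 0 0; 0 0 25 0 0 0; 0 0 25 0 0 0; 0 0 20 0 0 0; 0 0 15 0 0 0; 0 0 10 0 0 -0.007; 0 0 0 0 0 0; 0 0 0 0 0 0"

```text
time: 3.12
position: [0.4583, 0.0684, 0.2006]
tcp_rot: [1.255, -2.88, -0.0]
ft_force: [-0.4, 0.2, 0.7]
grip_width: 1.005
finger_force: 0.0
```

step_arm:
  plan: "0 0 0 0 0 0; 0 0 0 0 0 0; 0 0 0 0 0 0; 0 0 0 0 0 0; 0 0 0 0 0 0; 0 0 0 0 0 0; 0 0 0 0 0 0; 0 0 0 0 0 0; 0 0 0 0 0 0; 0 0 0 0 0 0"
  hand: -1
  force: 60

```text
time: 3.95
position: [0.4585, 0.0684, 0.2007]
tcp_rot: [-1.256, 2.879, -0.0]
ft_force: [-1.4, 0.1, 5.1]
grip_width: 0.26
finger_force: 58.4
```

Run:
```python
from go import *
delta([.459,.068,.20],-2.322)
for n in ("top","scene"):
    f,P,c=shot(n); g=f[150:270,120:280] if n=="top" else f[110:260,220:400]
    save(n+"2.png",g,4 if n=="top" else 3.5)
```

```text
t 3.95 pos [0.4585 0.0684 0.2007] toolx [-0.68  -0.733 -0.001] y [-0.733  0.68  -0.   ] z [ 0.001  0.    -1.   ] q [ 0.15  0.15 -0.22  1.2   0.   -0.67]
shift mm [-0.  -0.7  0.7] turn [-0.     0.001  0.004]
shift mm [-0.  -0.7  0.7] turn [-1.000e-03 -1.000e-03 -3.138e+00]
```

View pics/scene2.png

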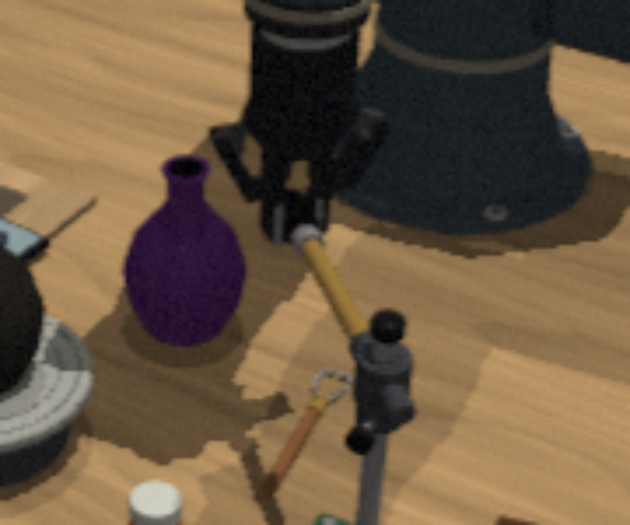

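step_arm:
  plan: "-0.2 -5.8 0 0 0 -0.03; -0.3 -11.5 0 0 0 -0.06; -0.3 -11.5 0 0 0 -0.06; -0.3 -11.5 0 0 0 -0.06; -0.3 -11.5 0 0 0 -0.06; -0.3 -11.5 0 0 0 -0.06; 0 0 0 0 0 0"

```text
time: 4.63
position: [0.5126, 0.0329, 0.2006]
tcp_rot: [-1.717, 2.63, -0.001]
ft_force: [-0.8, -0.8, 7.3]
grip_width: 0.256
finger_force: 58.8
```

```bash
cat > st.py <<'E'
from h import *
H=np.array([.5893,.208]);B=np.array([.5985,-.129])
s=arm.sense();X=R.from_rotvec(s["tcp_rot"]).as_matrix();p=s["position"]
v=p[:2]-H;F=X.T@s["ft_force"]
print("t",s["time"],"pos",p.round(4),"r",np.hypot(*v).round(4),"ang",np.arctan2(v[1],v[0]).round(4),"toolyaw",np.arctan2(X[1,0],X[0,0]).round(4),"goal",np.arctan2(*(B-H)[::-1]).round(4),"F tool",F.round(1),"T",s["ft_torque"].round(2),"tilt",X[:,2].round(3),"grip",s["grip_width"],s["finger_force"],"q6",s["joints"][5].round(2))
E
python3 st.py
```

```text
t 4.6333 pos [0.5126 0.0329 0.2006] r 0.1911 ang -1.9839 toolyaw -1.9849 goal -1.5435 F tool [ 1.   0.4 -7.3] T [-0.11  0.14  0.29] tilt [ 0.001 -0.    -1.   ] grip 0.25630322268103034 58.818177580833435 q6 -1.09
```

step_arm:
  plan: "-0.3 -11.5 0 0 0 -0.06; -0.3 -11.5 0 0 0 -0.06; -0.3 -11.5 0 0 0 -0.06; -0.3 -11.5 0 0 0 -0.06; -0.3 -11.5 0 0 0 -0.06; -0.3 -11.5 0 0 0 -0.06; -0.3 -11.5 0 0 0 -0.06; 0 -3.9 0 0 0 -0.02; 0 0 0 0 0 0; 0 0 0 0 0 0; 0 0 0 0 0 0; 0 0 0 0 0 0"

```text
time: 5.63
position: [0.5934, 0.017, 0.2007]
tcp_rot: [-2.246, 2.196, -0.001]
ft_force: [1.3, 1.8, 4.5]
grip_width: 0.262
finger_force: 58.7
```

```bash
python3 st.py
python3 - <<'E'
from m import *
H=np.array([.589,.2075]);B0=np.array([.5985,-.129])
for n in("top","scene"):
    f,P,c=shot(n); np.savez(n+"3.npz",f=f,P=P)
    if n=="top": save("top3.png",f[130:240,110:330],3.6)
    else: save("scene3.png",f[120:300,160:380],3.6)
    q=P.reshape(-1,3);g=f.reshape(-1,3).astype(int)
    m=(q[:,2]>.195)&(q[:,2]<.222)&(abs(q[:,0]-.592)<.025)&(q[:,1]<.175)&(q[:,1]>.05)&(g[:,0]-g[:,2]>45)
    a=q[m]; k=np.polyfit(a[:,1],a[:,0],1)
    rim=reg(P,B0,.03,.215,.23)
    print(n,m.sum(),"slope",k,"x at bottle",np.polyval(k,-.129).round(4),"at hinge",np.polyval(k,.2075).round(4),"rim",circ(rim),"mid",((rim.max(0)+rim.min(0))/2).round(4))
    q5=a[np.argsort(a[:,1])]
    for A in np.array_split(q5,4): print("  ",A.mean(0).round(4),((A[:,0].min()+A[:,0].max())/2).round(4))
E
```

```text
t 5.6333 pos [0.5934 0.017  0.2007] r 0.191 ang -1.5494 toolyaw -1.5482 goal -1.5435 F tool [-1.8 -1.3 -4.5] T [ 0.31 -0.14  0.03] tilt [ 0.001  0.    -1.   ] grip 0.26214477102448125 58.65417838096619 q6 -1.56Traceback (most recent call last):
  File "<stdin>", line 9, in <module>
    raise TypeError("expected non-empty vector for x")
TypeError: expected non-empty vector for x
```

View pics/top3.png

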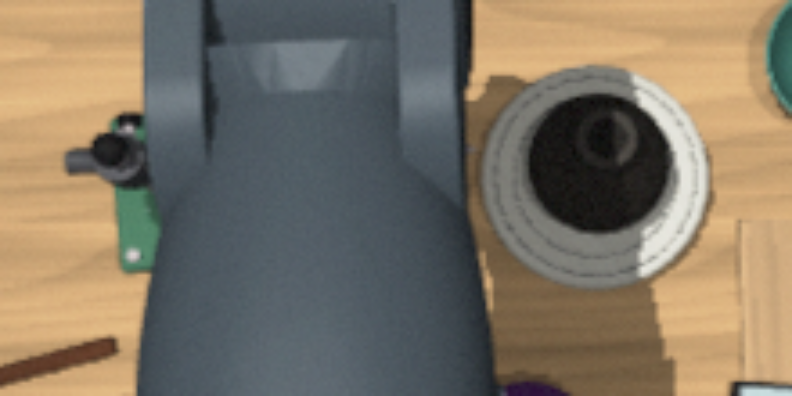

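Top crop: the forearm hides the tube. The cap (110,152), needle tip (470,150) and rim (608,137) can all be seen. I'll check the aim from the scene view and the needle tip.

Run:
```python
from m import *
B0=np.array([.5985,-.129])
n="scene"
f,P,c=shot(n); np.savez("scene3.npz",f=f,P=P); save("scene3.png",f[120:300,160:380],3.6)
q=P.reshape(-1,3);g=f.reshape(-1,3).astype(int)
m=(q[:,2]>.195)&(q[:,2]<.222)&(abs(q[:,0]-.592)<.025)&(q[:,1]<.175)&(q[:,1]>.05)&(g[:,0]-g[:,2]>35)
a=q[m]; print(len(a)); k=np.polyfit(a[:,1],a[:,0],1); print("slope",k,"at bottle",np.polyval(k,-.129))
for A in np.array_split(a[np.argsort(a[:,1])],4): print("  ",A.mean(0).round(4),A.min(0).round(4),A.max(0).round(4))
print(circ(reg(P,B0,.03,.215,.23)))
# needle in top: back-project pixels at z=.205
f,P,c=shot("top")
Rm=R.from_rotvec(c["orientation"]).as_matrix();F=192/np.tan(np.radians(c["vertical_fov"])/2)
def bp(u,v,z):
    d=Rm@np.array([(u-c["cx"])/F,-(v-c["cy"])/F,-1]); e=np.array(c["eye"]); return (e+d*(z-e[2])/d[2]).round(4)
print("needle",bp(110+470/3.6,130+150/3.6,.205),"rim",bp(110+608/3.6,130+137/3.6,.225),"cap",bp(110+110/3.6,130+152/3.6,.256))
```

```text
294
slope [-0.0168709   0.59774561] at bottle 0.5999219591740654
   [0.5965 0.0735 0.2082] [0.5868 0.0572 0.199 ] [0.6027 0.0899 0.2133]
   [0.596  0.1039 0.2075] [0.5867 0.09   0.1978] [0.6016 0.1176 0.2133]
   [0.5954 0.132  0.2078] [0.5861 0.1181 0.1988] [0.6013 0.1453 0.2135]
   [0.5952 0.1592 0.2082] [0.586  0.1459 0.2003] [0.6008 0.1736 0.2155]
(array([ 0.6002, -0.1281,  0.0155]), 138)
needle [ 0.5931 -0.0345  0.205 ] rim [ 0.5978 -0.1303  0.225 ] cap [0.5846 0.205  0.256 ]
```

View pics/scene3.png

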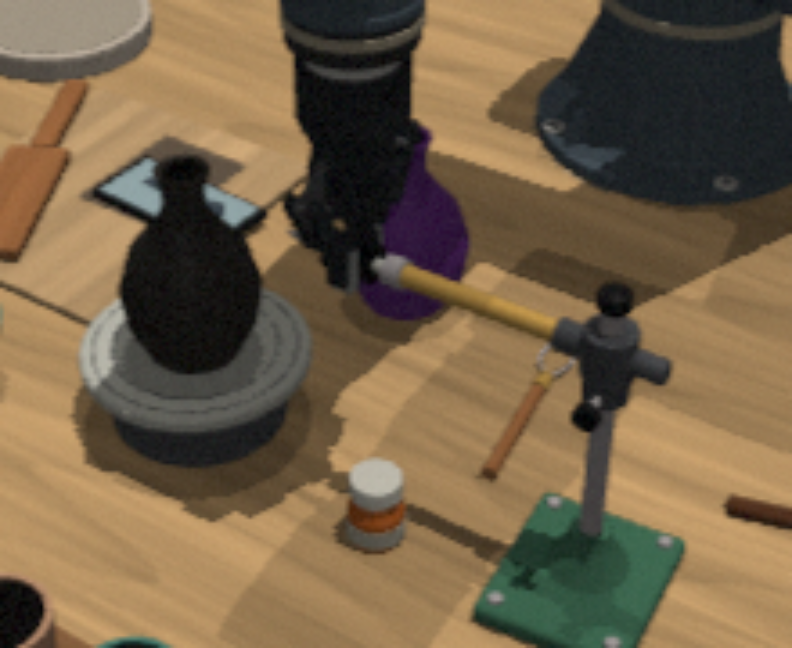

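```bash
python3 - <<'E'
from m import *
for n in ["scene3"]:
    D=np.load(n+".npz");P=D["P"];q=P.reshape(-1,3);g=D["f"].reshape(-1,3).astype(int)
    a=q[(q[:,2]>.19)&(q[:,2]<.222)&(abs(q[:,0]-.592)<.025)&(q[:,1]<.172)&(q[:,1]>.055)&(g[:,0]-g[:,2]>35)]
    r=least_squares(lambda k:np.hypot(a[:,0]-k[0]-k[1]*(a[:,1]-.2075),a[:,2]-k[2])-.008,[.594,0,.205],loss='soft_l1',f_scale=.001).x
    print("x hinge",r, "at bottle",r[0]+r[1]*(-.3365))
    for z0,z1 in((.1,.14),(.14,.17),(.19,.215),(.215,.23)): print(circ(reg(P,[.599,-.129],.07,z0,z1)))
E
python3 st.py
```

```text
x hinge [ 0.5895178  -0.01805559  0.20365318] at bottle 0.5955935075501174
(array([ 0.5989, -0.1293,  0.0508]), 489)
(array([ 0.6002, -0.1288,  0.04  ]), 499)
(array([ 0.5991, -0.1295,  0.0155]), 103)
(array([ 0.6002, -0.1281,  0.0155]), 138)
t 5.7833 pos [0.5933 0.017  0.2007] r 0.191 ang -1.5498 toolyaw -1.5483 goal -1.5435 F tool [-1.4 -0.9 -6.1] T [ 0.27 -0.18  0.05] tilt [ 0.001  0.    -1.   ] grip 0.2596242041814408 58.68042469024658 q6 -1.56
```

step_arm:
  plan: "0 -0.9 0 0 0 -0.005; 0 -0.9 0 0 0 -0.005; 0 0 0 0 0 0; 0 0 0 0 0 0; 0 0 0 0 0 0"

```text
time: 6.2
position: [0.595, 0.0171, 0.2007]
tcp_rot: [-2.257, 2.184, -0.0]
ft_force: [-0.1, 1.3, 5.3]
grip_width: 0.261
finger_force: 58.8
```

```bash
python3 st.py
```

```text
t 6.2 pos [0.595  0.0171 0.2007] r 0.191 ang -1.541 toolyaw -1.5382 goal -1.5435 F tool [-1.3  0.  -5.3] T [0.24 0.02 0.1 ] tilt [ 0.001  0.    -1.   ] grip 0.26105907930236005 58.78414034843445 q6 -1.57
```

step_arm:
  plan: "3 0 0 0 0 0; 5 0 0 0 0 0; 6 0 0 0 0 0; 6 0 0 0 0 0; 6 0 0 0 0 0; 6 0 0 0 0 0; 6 0 0 0 0 0; 6 0 0 0 0 0; 5 0 0 0 0 0; 3 0 0 0 0 0; 0 0 0 0 0 0; 0 0 0 0 0 0"

```text
time: 7.2
position: [0.5966, -0.0345, 0.2006]
tcp_rot: [-2.256, 2.184, 0.001]
ft_force: [-0.1, 6.9, 5.4]
grip_width: 0.259
finger_force: 58.8
```

```bash
python3 st.py
```

```text
t 7.2 pos [ 0.5966 -0.0345  0.2006] r 0.2426 ang -1.5407 toolyaw -1.5381 goal -1.5435 F tool [-6.9 -0.1 -5.4] T [1.28 0.12 0.04] tilt [ 0.     0.002 -1.   ] grip 0.2586790161090892 58.752479553222656 q6 -1.66
```

step_arm:
  plan: "3 0 0 0 0 0; 3 0 0 0 0 0; 2.5 0 0 0 0 0; 0 0 0 0 0 0; 0 0 0 0 0 0; 0 0 0 0 0 0; 0 0 0 0 0 0; 0 0 0 0 0 0; 0 0 0 0 0 0; 0 0 0 0 0 0"

```text
time: 8.03
position: [0.5968, -0.0427, 0.2006]
tcp_rot: [-2.257, 2.183, 0.001]
ft_force: [-0.6, 7.4, 5.9]
grip_width: 0.263
finger_force: 58.7
```

```bash
python3 st.py
python3 - <<'E'
from m import *
f,P,c=shot("scene"); save("scene4.png",f[170:230,190:330],5.6)
q=P.reshape(-1,3);g=f.reshape(-1,3).astype(int)
s=(q[:,2]>.19)&(q[:,2]<.222)&(abs(q[:,0]-.594)<.025)
a=q[s&(q[:,1]<.172)&(q[:,1]>.055)&(g[:,0]-g[:,2]>35)]
r=least_squares(lambda k:np.hypot(a[:,0]-k[0]-k[1]*(a[:,1]-.2075),a[:,2]-k[2])-.008,[.594,0,.205],loss='soft_l1',f_scale=.001).x
print(len(a),r,"at bottle",r[0]+r[1]*(-.3365))
for z0,z1 in((.1,.14),(.14,.17),(.19,.215),(.215,.23)): print(circ(reg(P,[.599,-.129],.07,z0,z1)))
red=s&(g[:,0]>1.8*g[:,1])&(g[:,0]-g[:,1]>40)&(q[:,1]<.06); print("red y",red.sum(),q[red,1].min() if red.any() else 0,q[red,1].max() if red.any() else 0)
E
```

```text
t 8.0333 pos [ 0.5968 -0.0427  0.2006] r 0.2508 ang -1.5407 toolyaw -1.5377 goal -1.5435 F tool [-7.4  0.4 -5.9] T [ 1.44  0.15 -0.03] tilt [ 0.     0.002 -1.   ] grip 0.26301185250398823 58.74083697795868 q6 -1.68
293 [ 0.58915632 -0.03057369  0.20351162] at bottle 0.5994443718956631
(array([ 0.5989, -0.1297,  0.0509]), 481)
(array([ 0.6008, -0.1279,  0.0395]), 495)
(array([ 0.5986, -0.1292,  0.0158]), 108)
(array([ 0.6001, -0.1284,  0.0157]), 138)
red y 5 0.036963458661699644 0.041667411187596926
```

View pics/scene4.png

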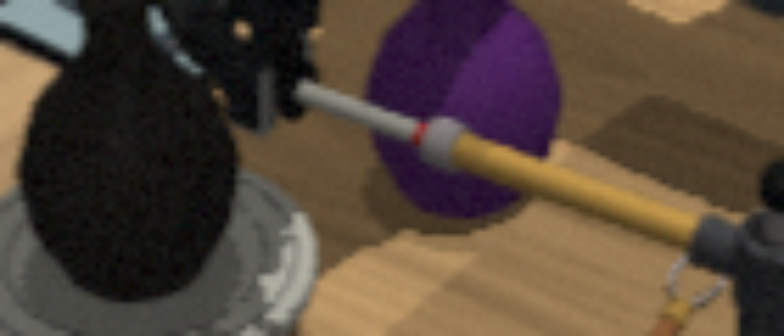

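The ring sits right at the tube's mouth, at crop pixel (420,133). The rod is out 59.8 mm, and the arm aims within 1 mm of the bottle's axis. I'm handing the job in.

```bash
python3 -c "
from workcell import arm
print(arm.sign_off())"
```

```text
the job is handed in; nothing more can be done
None
```

The job is handed in: the pointer arm is aimed within about 1 mm of the dark bottle's axis, and the gripper is holding the knob with the rod out about 60 mm, the red ring showing at the tube's mouth; the bottle was not touched, and the sign-off gave no verdict.

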